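# Chase the thread in a stand base with a crank tap

### The job

Press the cam clamp's handle fully down to lock the stand base, then work the tap down to the bottom of its blind hole with the crank: half a turn clockwise (seen from above), a quarter back, half a turn clockwise, a quarter back, then clockwise again until you feel it press snugly on the bottom. Turn gently so that the tap is never overstrained, let go with the tap still bottomed and the clamp down, and leave the other things lying where they are.

Things in the scene. Friction and masses are not known exactly. Their poses are not given: they have to be found in the camera images.
- jig: Plywood board 260 x 380 x 12 mm, fixed, with a grey cast stand base (200 x 130 mm, top 30 mm above the table) whose round boss (38 mm wide, top at 66 mm) holds the tap. Origin: on the table straight below the tap's axis; z up, +y from the boss to the cam clamp. Four white marks on the base round the boss lie on the jig's +x, +y, -x, -y, a quarter turn apart.
- axis (a point): Point on the tap's upright axis of turning, 100 mm above the table, fixed to the jig. The crank's hub there is 30 mm in diameter, its top 108 mm above the table; the crank's arm is a flat steel bar 14 mm wide, top at 99 mm.
- knob_grip (a point): Middle of the crank's black knob, 124 mm above the table, 60 mm from the tap's axis; at the start about on the jig's -x side. The knob is an upright round grip, 22 mm in diameter, 102 to 142 mm above the table; it spins freely on its pin, so it can be held firmly and carried round the circle without turning the gripper.
- tap (a joint): Turn of the tap in its hole, rad, growing clockwise seen from above (forward). Starts within 0.1 of 0, needs about 0.35 N m to turn either way (6 N at the knob), stays where it is left, stops dead at the bottom of the blind hole. The depth differs from casting to casting: the bottom comes somewhere between 5.2 and 5.75. Its height hardly changes.
- crank (a joint): Springy twist of the crank against the tap, rad, positive when the crank is pushed clockwise ahead of the tap, 0 unloaded; 8 N m per rad. While the tap turns it reads about 0.045 in the sense of turning. Pressed snugly on the bottom it reads 0.075 to 0.10 (10 to 13 N along the circle at the knob); beyond 0.12 either way (16 N) the tap is overstrained. Crank direction = tap turn + this twist.
- lever (a joint): Cam clamp handle, rad: 0 open (raised 45 degrees above level, pointing to the jig's +y), 0.785 fully down (level, locked). It needs about 0.2 N m and stays where it is left. Its hinge runs along the jig's x, 105 mm from the tap's axis on the jig's +y side, 62 mm above the table.
- lever_tip (a point): Outer end of the clamp handle, 85 mm from its hinge. The handle is a 10 mm round bar with a black grip of 16 mm diameter over its last 38 mm; when open the tip stands 122 mm above the table.
- paste_tin: Bystander: small round aluminium tin, 44 mm in diameter, 30 mm tall, on the jig board; origin under its centre.
- spare_tap: Bystander: bare steel tap about 76 mm long and 9 mm thick, lying on the jig board; origin at its middle on its underside.
- screwdriver: Bystander: screwdriver lying on the table.
- wrench: Bystander: open-ended wrench lying on the table.
- boss_head: Bystander: grey clamp head with a steel thumbscrew, about 85 x 30 x 26 mm, on the table.
- nut_dish: Bystander: white bowl 90 mm in diameter, 30 mm tall, on the table.

How it is judged:
By the outcome, as a careful person would: the job done as asked, in the order asked, and still so for the second after the job is handed in, with the robot touching nothing.
It also fails if it takes over 72 s, if anything falls off the work surface, if the arm or the gripper's body presses on something with over 40 N, if the wrist force passes 120 N, or if a joint passes its speed limit or range.

### The arm

A 6-joint arm with a two-finger parallel gripper is mounted at the origin on the work surface. World frame = base frame: x ahead of the robot, y to its left, z up, the work surface at z = 0. Lengths are in mm, angles in degrees, forces in N, time in s.
With the tool pointing down it reaches from about 300 to 850 mm from the base axis. Payload 4.2 kg.
Tool frame: the origin (TCP) lies at the very end of the fingers, on their centre line; the grasp point (between the pads) lies 19 mm behind it (env.grasp_offset is the distance from the TCP to the grasp point, in mm); z points along the fingers, y is the line along which they close (so a half turn about z gives the same grasp; the last joint's range is limited). The gripper opens to 91 mm and grips with 3 to 60 N. Pads are 32 mm wide; open, the fingers measure 118 mm over their backs; the gripper's body (76 mm by 178 mm) begins 60 mm behind the grasp point.
Start: joints at [63.885, 18.312, 89.639, -0, 72.044, -1.146], TCP at [242.732, 521.272, 213.976] pointing down, gripper open.
Joint ranges: [-177.97, 177.97], [-48.28, 115.42], [12.27, 149.76], [-77.06, 257.06], [2.81, 150.46], [-146.56, 146.56]. Speed limits (degrees/s): [147.25, 147.25, 180, 180, 180, 180].

### API

Orientations are given as [roll, pitch, yaw] about the fixed x, y, z axes, in that order (R = Rz(yaw) Ry(pitch) Rx(roll)).
In Python, from workcell import env gives the robot as it stands. The module is installed in compiled form; this text tells all that it offers.
- The arm moves only by the tool send_rows, never from a script. Its argument "motion" is a list of rows, each an object of numbers: "tx", "ty", "tz": the shift along the tool's x, y, z in units of 500 mm (1.0 is 500 mm); "rx", "ry", "rz": the turn, a rotation vector about the tool's x, y, z in units of 30 degrees (1.0 is 30 degrees); "gripper": the closure, from -1 (fully open) to 1 (shut). In form: [{"tx": .., "ty": .., "tz": .., "rx": .., "ry": .., "rz": .., "gripper": ..}, ...]. A call has 1 to 12 rows; each row shifts and turns the commanded pose from where the row before left it, along the tool's axes as they then stand; what a row does not reach is not made up. A row lasts 1/8 s, in which the tool goes at most 62.5 mm and 10.7 degrees, less where a joint would pass 70% of its speed; a pose out of reach is approached as far as the arm can. A call with a number of a shift or a turn outside -1 to 1 is refused whole. A call with a gripper value outside its range is refused whole. The fingers move at their own pace and stop on an object; "grip_force" is the grip in N (left out, the last holds). Time passes only in rows, so rows that do not move let the fingers close. It gives the time, the measured TCP pose, the force, the opening and the grip force at its end, in the units of the state.
- env.state(): the state, without advancing time (a new reading comes with each control period).
- env.grab_frame(name): name is "scene" or "side" or "wrist"; returns a dict with "frame" (384x512x3 uint8, red, green, blue), "vertical_fov" (degrees; the focal length in pixels is half the picture's height over the tangent of half this angle, whatever the lens; pixels are square), "cx", "cy" (the principal point, pixels), "rvec" (rotation vector, rad) and "tvec" (3), from world to camera coordinates, as OpenCV has them; the wrist camera has in their place "T_tool_cam" (4x4, takes a point from camera to tool coordinates, whose origin is the TCP and whose axes are the flange's). Camera axes: x right, y down, z forward; pixel columns grow to the right and rows downward; lengths in mm; the calibration is good to about 2 mm. The wrist camera is an equidistant fisheye: a pixel r from the principal point sees the ray r / f radians off the axis. A picture is of the moment at which its call begins: read the wrist's pose just before it. There is no depth.
- env.job_done(): hands the job in; it is judged then, once.
The state is a dict: "time_s": time; "qpos": joint angles; "qvel": joint speeds; "effort": joint torques, N m; "ee_pos": TCP position; "ee_rot": TCP orientation; "force": force on the tool from outside, world axes, zero at the start; "torque": the same for the moment, N m; "gripper_width": finger opening in mm; "gripper_force": force on a finger pad.
Only numpy, scipy, OpenCV 4.12 (cv2) and the standard library are available. Lean on these libraries where they do the work, as an engineer would, in place of code of your own. Each camera call takes 0.05 s, during which the arm holds its last target. There are 200 camera calls.

## Working session

There is one attempt and no reset: what is moved stays moved. The work goes in short steps, Python scripts to look and compute and a tool call to move; the robot and the scene stay as the last step left them, time stands still between calls to the robot, and variables do not carry over. Pictures are saved under pics/ and viewed, at most 10 in all, crops included, and the job is handed in when it is done.

Besides the shell and the picture viewer there is one more tool, called after ">>>" by a JSON object that holds its "op" and its "data", one argument or row to a line. send_rows: Moves the arm, as the interface text tells. Shifts and turns lie within -1 to 1; 1 stands for 500 mm of shift or 30 degrees of turn. Its arguments: {"type":"object","properties":{"motion":{"type":"array"},"grip_force":{"type":"number"}},"required":["motion"]}

```bash
mkdir -p pics; cat > h.py <<'E'
import numpy as np,cv2
from workcell import env
def grab(n):
    g=env.grab_frame(n);return g
def proj(g,P):
    f=192/np.tan(np.radians(g['vertical_fov'])/2);K=np.array([[f,0,g['cx']],[0,f,g['cy']],[0,0,1.]])
    return cv2.projectPoints(np.float64(P).reshape(-1,3),np.float64(g['rvec']),np.float64(g['tvec']),K,None)[0].reshape(-1,2)
def ray(g,uv):
    f=192/np.tan(np.radians(g['vertical_fov'])/2)
    R=cv2.Rodrigues(np.float64(g['rvec']))[0];t=np.float64(g['tvec']).ravel()
    d=R.T@np.array([(uv[0]-g['cx'])/f,(uv[1]-g['cy'])/f,1]);return -R.T@t,d/np.linalg.norm(d)
def onz(g,uv,z):
    o,d=ray(g,uv);return o+d*(z-o[2])/d[2]
def tri(rs):
    A=0;b=0
    for o,d in rs:
        M=np.eye(3)-np.outer(d,d);A=A+M;b=b+M@o
    return np.linalg.solve(A,b)
E
python3 - <<'E'
from h import *
for n in('scene','side'):
    g=grab(n);cv2.imwrite(f'pics/{n}0.png',cv2.resize(g['frame'][:,:,::-1],(768,576),interpolation=cv2.INTER_CUBIC))
    o,d=ray(g,(g['cx'],g['cy']));print(n,g['vertical_fov'],o.round(),d.round(2))
print(env.state())
E
```

```text
scene 53.17498769214075 [1212.  773. 1194.] [-0.45 -0.53 -0.72]
side 52.869943441943555 [ -49. -711. 1133.] [ 0.41  0.52 -0.74]
{'time_s': 0.1, 'qpos': array([ 6.38837922e+01,  1.83468340e+01,  8.96985679e+01, -2.84249852e-03,
        7.20450204e+01, -1.14548985e+00]), 'qvel': array([-0.00161314, -0.07804053, -0.06205581, -0.07329327, -0.16648101,
        0.0955517 ]), 'effort': array([ 6.63757728e-04, -4.13331413e+01, -2.32511401e+01,  7.27775018e-02,
        4.21353767e-02, -7.09343249e-05]), 'ee_pos': array([242.5495381 , 520.83981688, 213.22158206]), 'ee_rot': array([-1.79909542e+02,  8.94487352e-04,  1.55030161e+02]), 'force': array([ 0.0782886 ,  0.17006066, -0.46273573]), 'torque': array([-0.01693648, -0.05871097, -0.00981508]), 'gripper_force': 0.0, 'gripper_width': 91.14715518573675}
```

View pics/scene0.png

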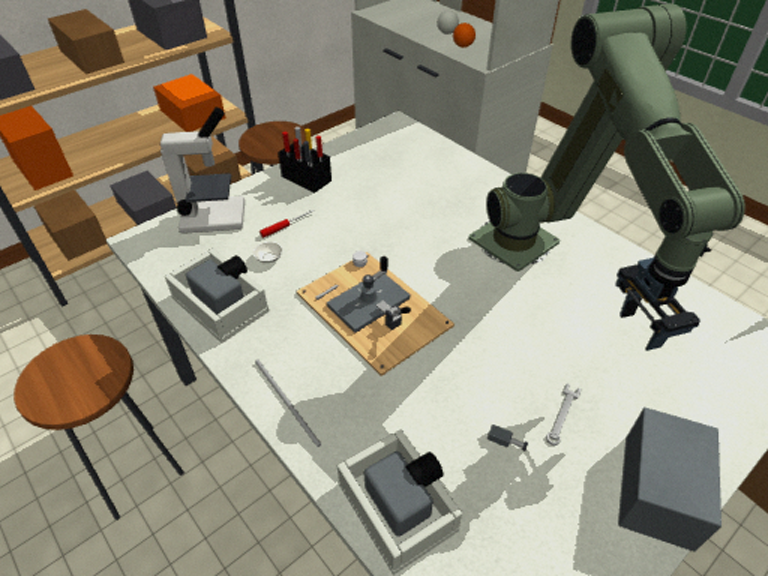

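View pics/side0.png

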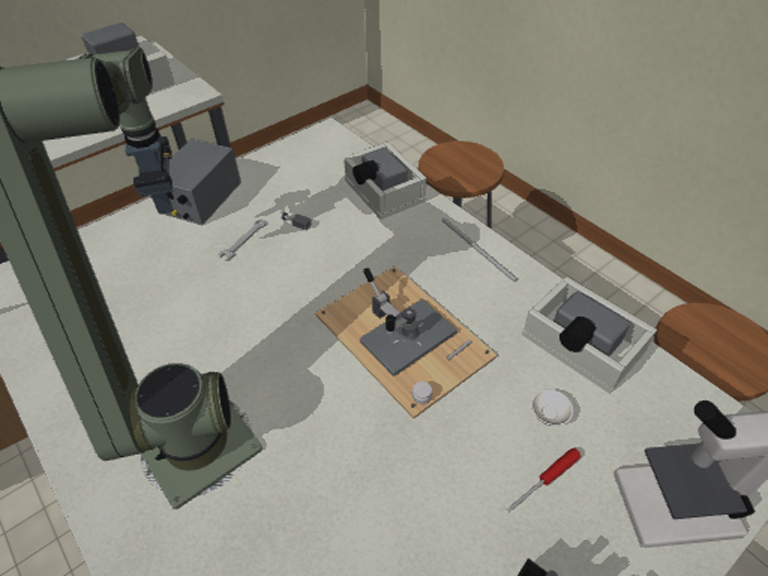

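Scene: board round (375,312), knob (384,263), hub (368,282), clamp handle (405,310). Side: handle tip (368,273), knob (390,322), hub (409,316). Zooming for accurate points.

```bash
python3 - <<'E'
from h import *
im=[]
for n,(x,y) in(('scene',(245,208)),('side',(270,225))):
    g=grab(n);c=g['frame'][y-50:y+50,x-65:x+65,::-1] if 0 else g['frame'][y-48:y+48,x-64:x+64,::-1]
    if n=='scene': print('scene off',x-64,y-48)
    else: print('side off',x-64,y-48)
    cv2.imwrite(f'pics/{n}1.png',cv2.resize(c,(768,576),interpolation=cv2.INTER_CUBIC))
s=grab('scene');d=grab('side')
S=lambda u,v:(u/1.5,v/1.5)
for nm,a,b in(('knob',(384,263),(390,322)),('hub',(368,280),(409,314)),('tip',(406,310),(367,271))):
    print(nm,tri([ray(s,S(*a)),ray(d,S(*b))]).round(1))
E
```

```text
scene off 181 160
side off 206 177
knob [466.4 -85.6 122.1]
hub [526.8 -81.7  99.2]
tip [530.9  76.  114.3]
```

View pics/scene1.png

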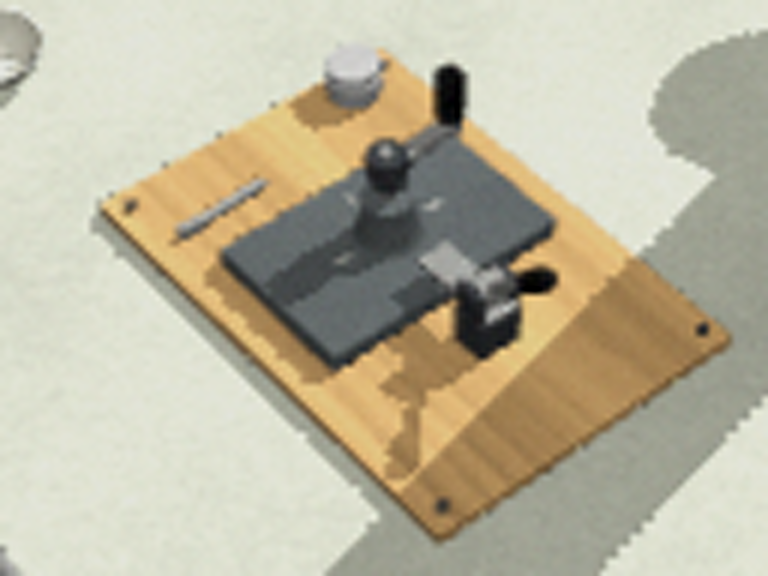

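View pics/side1.png

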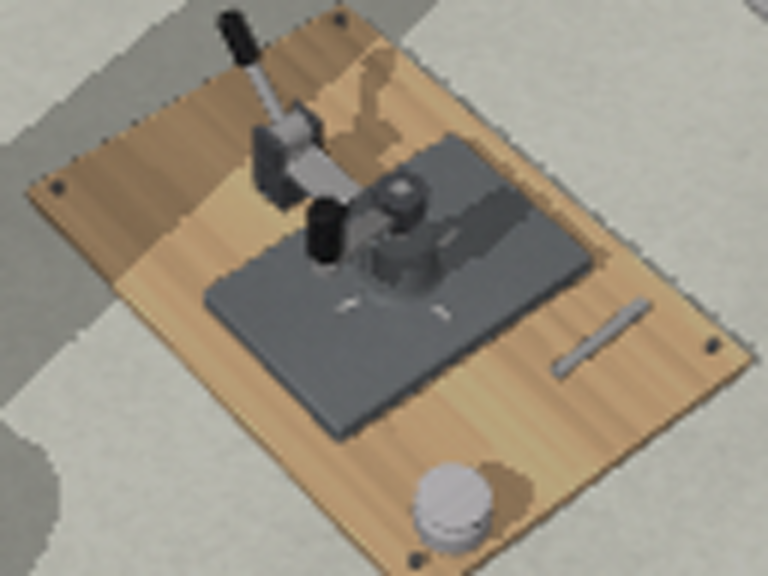

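Scene crop: knob (450,95), hub top (387,148), handle tip (550,273), board corners (100,207),(385,52),(730,338),(440,540). Side crop: knob (325,230), hub (402,190), tip (230,15).

```bash
python3 - <<'E'
from h import *
s=grab('scene');d=grab('side')
S=lambda u,v:(181+(u+.5)/6-.5,160+(v+.5)/6-.5);D=lambda u,v:(206+(u+.5)/6-.5,177+(v+.5)/6-.5)
for nm,a,b in(('knob',(450,96),(326,231)),('knobtop',(450,70),(327,203)),('hubtop',(387,147),(402,187)),('tip',(553,277),(230,16))):
    print(nm,tri([ray(s,S(*a)),ray(d,D(*b))]).round(1))
print('hub s/d z108',onz(s,S(387,147),108).round(1),onz(d,D(402,187),108).round(1))
print('knob s/d z124',onz(s,S(450,96),124).round(1),onz(d,D(326,231),124).round(1))
c=[onz(s,S(*p),12)[:2] for p in((100,207),(385,52),(730,338),(440,540))]
e=[onz(d,D(*p),12)[:2] for p in((28,190),(340,5),(757,358))]
print(np.round(c,1),np.round(e,1))
L=lambda a,b:(np.degrees(np.arctan2(*(b-a)[::-1])),np.linalg.norm(b-a))
print(L(c[1],c[2]),L(c[0],c[3]),L(c[0],c[1]),L(c[3],c[2]),'side',L(e[0],e[1]),L(e[2],e[1]))
print('marks s',[onz(s,S(*p),30)[:2].round(1) for p in((350,200),(432,205),(345,258))])
print('marks d',[onz(d,D(*p),30)[:2].round(1) for p in((347,305),(440,312),(450,238))])
print('tin',onz(s,S(353,62),42).round(),onz(d,D(452,495),42).round())
E
```

```text
knob [466.7 -86.4 120.3]
knobtop [467.2 -86.4 144.6]
hubtop [525.1 -83.9 111.1]
tip [527.8  80.3 120.7]
hub s/d z108 [523.  -86.3 108. ] [526.9 -82.  108. ]
knob s/d z124 [469.5 -83.6 124. ] [464.7 -88.5 124. ]
[[ 656.  -249.1]
 [ 397.3 -242.5]
 [ 404.1  130.2]
 [ 660.7  128.3]] [[ 399.6  127. ]
 [ 654.2  123.8]
 [ 654.1 -256.3]]
(np.float64(88.9513744635863), np.float64(372.7837068960961)) (np.float64(89.28275905118973), np.float64(377.4753708670348)) (np.float64(178.54739623878183), np.float64(258.75928455231104)) (np.float64(179.59023320752877), np.float64(256.5855909605258)) side (np.float64(-0.7092709104678807), np.float64(254.65297652879863)) (np.float64(89.983209055894), np.float64(380.0784515661376))
marks s [array([ 527.2, -124.2]), array([486.7, -82.8]), array([564.8, -83.4])]
marks d [array([486.1, -81.5]), array([ 524.7, -120.8]), array([566.5, -83.2])]
tin [ 443. -224.   42.] [ 440. -224.   42.]
```

>>> {"op": "send_rows", "data": {
  "motion": [
    {"tx": -0.0982, "ty": -0.0613, "gripper": 1},
    {"tx": -0.0982, "ty": -0.0613, "gripper": 1},
    {"tx": -0.0982, "ty": -0.0613, "gripper": 1},
    {"tx": -0.0982, "ty": -0.0613, "gripper": 1},
    {"tx": -0.0982, "ty": -0.0613, "gripper": 1},
    {"tx": -0.0982, "ty": -0.0613, "gripper": 1},
    {"tx": -0.0982, "ty": -0.0613, "gripper": 1},
    {"tx": -0.0982, "ty": -0.0613, "gripper": 1},
    {"tx": -0.0982, "ty": -0.0613, "gripper": 1},
    {"rz": -0.2774, "gripper": 1},
    {"rz": -0.2774, "gripper": 1},
    {"rz": -0.2774, "gripper": 1}
  ]
}}

```text
invalid input at $.motion[0]: expected keys tx, ty, tz, rx, ry, rz, gripper
```

>>> {"op": "send_rows", "data": {
  "motion": [
    {"gripper": 1},
    {"gripper": 1}
  ]
}}

```text
invalid input at $.motion[0]: expected keys tx, ty, tz, rx, ry, rz, gripper
```

```bash
python3 - <<'E'
from h import *
s=env.state();g=grab('wrist');print(s['ee_pos'],s['ee_rot'],s['force'],s['gripper_width'],{k:v for k,v in g.items() if k!='frame'})
cv2.imwrite('pics/w0.png',cv2.resize(g['frame'][:,:,::-1],(768,576),interpolation=cv2.INTER_CUBIC))
E
```

```text
[242.70184419 521.20430146 213.87723917] [-1.79992646e+02 -5.53320589e-04  1.55030712e+02] [ 0.42135575  0.48172064 -0.36077059] 91.3166785050253 {'vertical_fov': 65.70646984690485, 'cx': 254.03862668715635, 'cy': 193.66941880838056, 'T_tool_cam': array([[-3.99709265e-04, -9.68092361e-01, -2.50593337e-01,
         7.04113471e+01],
       [ 9.99999884e-01, -4.54032791e-04,  1.58968546e-04,
         5.43288998e-01],
       [-2.67673827e-04, -2.50593244e-01,  9.68092431e-01,
        -1.70080797e+02],
       [ 0.00000000e+00,  0.00000000e+00,  0.00000000e+00,
         1.00000000e+00]])}
```

View pics/w0.png

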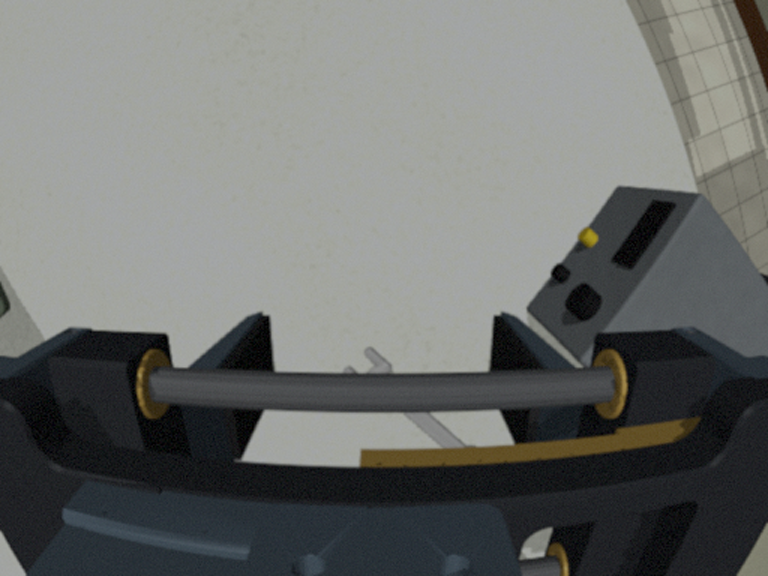

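The wrist view shows the table with the grey box close to the right finger (pixel 600,270), so I move away before turning. All seven keys are required per row.

>>> {"op": "send_rows", "data": {
  "motion": [
    {"tx": -0.0982, "ty": -0.0613, "tz": 0, "rx": 0, "ry": 0, "rz": 0, "gripper": 1},
    {"tx": -0.0982, "ty": -0.0613, "tz": 0, "rx": 0, "ry": 0, "rz": 0, "gripper": 1},
    {"tx": -0.0982, "ty": -0.0613, "tz": 0, "rx": 0, "ry": 0, "rz": 0, "gripper": 1},
    {"tx": -0.0982, "ty": -0.0613, "tz": 0, "rx": 0, "ry": 0, "rz": 0, "gripper": 1},
    {"tx": -0.0982, "ty": -0.0613, "tz": 0, "rx": 0, "ry": 0, "rz": 0, "gripper": 1},
    {"tx": -0.0982, "ty": -0.0613, "tz": 0, "rx": 0, "ry": 0, "rz": 0, "gripper": 1},
    {"tx": -0.0982, "ty": -0.0613, "tz": 0, "rx": 0, "ry": 0, "rz": 0, "gripper": 1},
    {"tx": -0.0982, "ty": -0.0613, "tz": 0, "rx": 0, "ry": 0, "rz": 0, "gripper": 1},
    {"tx": -0.0982, "ty": -0.0613, "tz": 0, "rx": 0, "ry": 0, "rz": 0, "gripper": 1},
    {"tx": 0, "ty": 0, "tz": 0, "rx": 0, "ry": 0, "rz": -0.2774, "gripper": 1},
    {"tx": 0, "ty": 0, "tz": 0, "rx": 0, "ry": 0, "rz": -0.2774, "gripper": 1},
    {"tx": 0, "ty": 0, "tz": 0, "rx": 0, "ry": 0, "rz": -0.2774, "gripper": 1}
  ]
}}

```text
time_s: 1.95
ee_pos: [527.0, 84.3, 213.9]
ee_rot: [180.0, -0.0, -179.8]
force: [0.4, 0.3, -0.1]
gripper_width: 0.7
gripper_force: 0.0
```

>>> {"op": "send_rows", "data": {
  "motion": [
    {"tx": 0, "ty": 0, "tz": 0, "rx": 0, "ry": 0, "rz": 0, "gripper": 1},
    {"tx": 0, "ty": 0, "tz": 0, "rx": 0, "ry": 0, "rz": 0, "gripper": 1}
  ]
}}

```text
time_s: 2.2
ee_pos: [526.9, 84.7, 214.0]
ee_rot: [180.0, 0.0, 179.9]
force: [0.5, -0.0, -0.9]
gripper_width: 0.6
gripper_force: 0.0
```

```bash
python3 - <<'E'
from h import *
s=env.state();g=grab('wrist');print(s['ee_pos'],s['ee_rot'],s['force'],s['gripper_width'],s['qpos'].round(1))
cv2.imwrite('pics/w1.png',cv2.resize(g['frame'][:,:,::-1],(768,576),interpolation=cv2.INTER_CUBIC))
E
```

```text
[526.86224761  84.73229382 213.9829336 ] [1.79992994e+02 5.32650523e-03 1.79887875e+02] [ 0.47143421 -0.02657996 -0.94566726] 0.6252573002807158 [  7.9  14.6  95.    0.   70.4 -82. ]
```

View pics/w1.png

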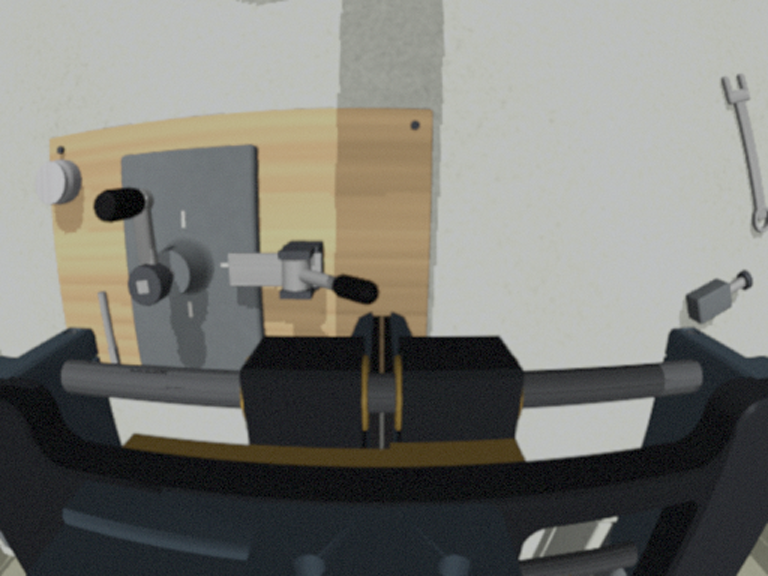

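The handle (tip at pixel 376,291) lies under the closed fingers. Now pressing down.

>>> {"op": "send_rows", "data": {
  "motion": [
    {"tx": 0, "ty": 0, "tz": 0.08, "rx": 0, "ry": 0, "rz": 0, "gripper": 1},
    {"tx": 0, "ty": 0, "tz": 0.08, "rx": 0, "ry": 0, "rz": 0, "gripper": 1},
    {"tx": 0, "ty": 0, "tz": 0.02, "rx": 0, "ry": 0, "rz": 0, "gripper": 1},
    {"tx": 0, "ty": 0, "tz": 0.02, "rx": 0, "ry": 0, "rz": 0, "gripper": 1},
    {"tx": 0, "ty": 0, "tz": 0.02, "rx": 0, "ry": 0, "rz": 0, "gripper": 1},
    {"tx": 0, "ty": 0, "tz": 0.02, "rx": 0, "ry": 0, "rz": 0, "gripper": 1},
    {"tx": 0, "ty": 0, "tz": 0.02, "rx": 0, "ry": 0, "rz": 0, "gripper": 1},
    {"tx": 0, "ty": 0, "tz": 0.02, "rx": 0, "ry": 0, "rz": 0, "gripper": 1},
    {"tx": 0, "ty": 0, "tz": 0, "rx": 0, "ry": 0, "rz": 0, "gripper": 1}
  ]
}}

```text
time_s: 3.38
ee_pos: [526.3, 106.3, 78.6]
ee_rot: [177.7, 0.0, 179.1]
force: [-13.1, 70.1, 15.9]
gripper_width: 0.3
gripper_force: 31.2
```

>>> {"op": "send_rows", "data": {
  "motion": [
    {"tx": 0, "ty": 0, "tz": 0.004, "rx": 0, "ry": 0, "rz": 0, "gripper": 1},
    {"tx": 0, "ty": 0, "tz": 0.002, "rx": 0, "ry": 0, "rz": 0, "gripper": 1},
    {"tx": 0, "ty": 0, "tz": 0.002, "rx": 0, "ry": 0, "rz": 0, "gripper": 1},
    {"tx": 0, "ty": 0, "tz": 0, "rx": 0, "ry": 0, "rz": 0, "gripper": 1}
  ]
}}

```text
time_s: 3.88
ee_pos: [526.2, 106.9, 74.5]
ee_rot: [177.7, 0.0, 179.1]
force: [-12.8, 73.0, 14.3]
gripper_width: 0.6
gripper_force: 32.4
```

The fingers slid past the tip; backing off outward, then up, and looking.

>>> {"op": "send_rows", "data": {
  "motion": [
    {"tx": 0, "ty": 0.03, "tz": 0, "rx": 0, "ry": 0, "rz": 0, "gripper": 1},
    {"tx": 0, "ty": 0.04, "tz": 0, "rx": 0, "ry": 0, "rz": 0, "gripper": 1},
    {"tx": 0, "ty": 0, "tz": -0.08, "rx": 0, "ry": 0, "rz": 0, "gripper": 1},
    {"tx": 0, "ty": 0, "tz": -0.08, "rx": 0, "ry": 0, "rz": 0, "gripper": 1},
    {"tx": 0, "ty": 0, "tz": -0.04, "rx": 0, "ry": 0, "rz": 0, "gripper": 1},
    {"tx": 0, "ty": 0, "tz": 0, "rx": 0, "ry": 0, "rz": 0, "gripper": 1},
    {"tx": 0, "ty": 0, "tz": 0, "rx": 0, "ry": 0, "rz": 0, "gripper": 1}
  ]
}}

```text
time_s: 4.75
ee_pos: [526.6, 119.3, 169.3]
ee_rot: [-180.0, -0.1, 180.0]
force: [-0.0, -0.2, 0.3]
gripper_width: 0.2
gripper_force: 0.0
```

```bash
python3 - <<'E'
from h import *
s=env.state();print(s['ee_pos'],s['force'],s['ee_rot'])
a=grab('scene')['frame'];b=grab('side')['frame']
c=np.hstack([a[160:256,206:306],b[152:248,220:320]])[:,:,::-1]
cv2.imwrite('pics/l1.png',cv2.resize(c,(800,384),interpolation=cv2.INTER_CUBIC))
E
```

```text
[526.61232083 119.32066026 169.28514815] [-0.00989971 -0.24864249  0.29891105] [-1.79977882e+02 -5.10035171e-02  1.79962707e+02]
```

View pics/l1.png

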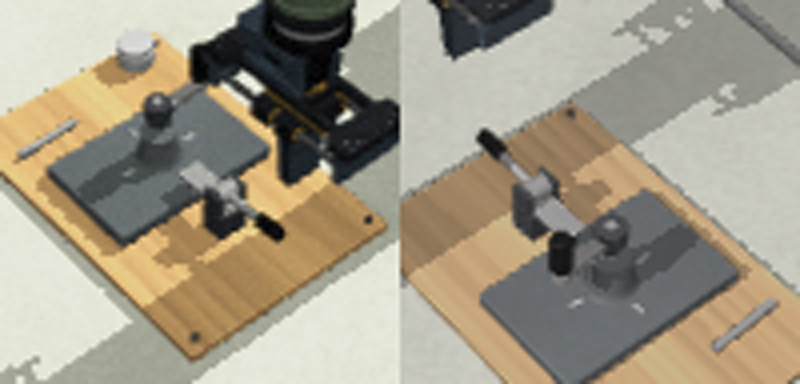

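Scene part: handle tip at crop (280,234); side part: tip at (484,135). The handle came part way down, and nothing else has moved.

```bash
python3 - <<'E'
from h import *
a=grab('scene');b=grab('side')
print(tri([ray(a,(206+281/4,160+234/4)),ray(b,(220+83/4,152+134/4))]))
E
```

```text
[528.57445078 103.55264079  67.80845409]
```

>>> {"op": "send_rows", "data": {
  "motion": [
    {"tx": 0, "ty": -0.07, "tz": 0, "rx": 0, "ry": 0, "rz": 0, "gripper": 1},
    {"tx": 0, "ty": 0, "tz": 0.08, "rx": 0, "ry": 0, "rz": 0, "gripper": 1},
    {"tx": 0, "ty": 0, "tz": 0.08, "rx": 0, "ry": 0, "rz": 0, "gripper": 1},
    {"tx": 0, "ty": 0, "tz": 0.012, "rx": 0, "ry": 0, "rz": 0, "gripper": 1},
    {"tx": 0, "ty": 0, "tz": 0.006, "rx": 0, "ry": 0, "rz": 0, "gripper": 1},
    {"tx": 0, "ty": 0, "tz": 0.006, "rx": 0, "ry": 0, "rz": 0, "gripper": 1},
    {"tx": 0, "ty": 0, "tz": 0, "rx": 0, "ry": 0, "rz": 0, "gripper": 1}
  ]
}}

```text
time_s: 5.82
ee_pos: [527.5, 84.8, 78.8]
ee_rot: [180.0, 0.1, -180.0]
force: [-0.4, 0.7, 0.0]
gripper_width: 0.3
gripper_force: 0.0
```

>>> {"op": "send_rows", "data": {
  "motion": [
    {"tx": 0, "ty": 0, "tz": 0.006, "rx": 0, "ry": 0, "rz": 0, "gripper": 1},
    {"tx": 0, "ty": 0, "tz": 0, "rx": 0, "ry": 0, "rz": 0, "gripper": 1}
  ]
}}

```text
time_s: 6.08
ee_pos: [527.4, 84.8, 75.4]
ee_rot: [180.0, 0.1, 180.0]
force: [0.2, -0.3, 1.0]
gripper_width: 0.5
gripper_force: 0.5
```

>>> {"op": "send_rows", "data": {
  "motion": [
    {"tx": 0, "ty": 0, "tz": 0.006, "rx": 0, "ry": 0, "rz": 0, "gripper": 1},
    {"tx": 0, "ty": 0, "tz": 0.002, "rx": 0, "ry": 0, "rz": 0, "gripper": 1},
    {"tx": 0, "ty": 0, "tz": 0, "rx": 0, "ry": 0, "rz": 0, "gripper": 1}
  ]
}}

```text
time_s: 6.45
ee_pos: [527.3, 84.9, 71.1]
ee_rot: [180.0, 0.0, 180.0]
force: [1.3, 1.7, 2.8]
gripper_width: 0.5
gripper_force: 1.3
```

>>> {"op": "send_rows", "data": {
  "motion": [
    {"tx": 0, "ty": 0, "tz": 0.004, "rx": 0, "ry": 0, "rz": 0, "gripper": 1},
    {"tx": 0, "ty": 0, "tz": 0, "rx": 0, "ry": 0, "rz": 0, "gripper": 1}
  ]
}}

```text
time_s: 6.7
ee_pos: [527.3, 85.0, 69.8]
ee_rot: [180.0, 0.1, 180.0]
force: [-0.4, 3.4, 8.3]
gripper_width: 0.5
gripper_force: 4.1
```

>>> {"op": "send_rows", "data": {
  "motion": [
    {"tx": 0, "ty": 0, "tz": 0.004, "rx": 0, "ry": 0, "rz": 0, "gripper": 1},
    {"tx": 0, "ty": 0, "tz": 0, "rx": 0, "ry": 0, "rz": 0, "gripper": 1}
  ]
}}

```text
time_s: 6.95
ee_pos: [527.5, 85.0, 69.4]
ee_rot: [179.9, 0.1, 180.0]
force: [-2.3, 2.5, 18.3]
gripper_width: 0.7
gripper_force: 9.3
```

Lever at its stop. Up and over the knob, fingers opened to about 50 mm.

>>> {"op": "send_rows", "data": {
  "motion": [
    {"tx": 0, "ty": 0, "tz": -0.12, "rx": 0, "ry": 0, "rz": 0, "gripper": 1},
    {"tx": 0, "ty": 0, "tz": -0.122, "rx": 0, "ry": 0, "rz": 0, "gripper": 1},
    {"tx": 0.0404, "ty": -0.1139, "tz": 0, "rx": 0, "ry": 0, "rz": 0, "gripper": -0.1},
    {"tx": 0.0404, "ty": -0.1139, "tz": 0, "rx": 0, "ry": 0, "rz": 0, "gripper": -0.1},
    {"tx": 0.0404, "ty": -0.1139, "tz": 0, "rx": 0, "ry": 0, "rz": 0, "gripper": -0.1},
    {"tx": 0, "ty": 0, "tz": 0, "rx": 0, "ry": 0, "rz": 0, "gripper": -0.1},
    {"tx": 0, "ty": 0, "tz": 0, "rx": 0, "ry": 0, "rz": 0, "gripper": -0.1},
    {"tx": 0, "ty": 0, "tz": 0, "rx": 0, "ry": 0, "rz": 0, "gripper": -0.1},
    {"tx": 0, "ty": 0, "tz": 0, "rx": 0, "ry": 0, "rz": 0, "gripper": -0.1}
  ]
}}

```text
time_s: 8.07
ee_pos: [466.6, -85.1, 187.7]
ee_rot: [180.0, -0.0, -179.9]
force: [-0.4, 0.5, -0.5]
gripper_width: 50.0
gripper_force: 0.0
```

```bash
cat >> h.py <<'E'
from scipy.spatial.transform import Rotation as Ro
def wray(g,s,uv):
    f=192/np.tan(np.radians(g['vertical_fov'])/2);dx,dy=uv[0]-g['cx'],uv[1]-g['cy'];r=np.hypot(dx,dy);a=r/f
    d=np.array([np.sin(a)*dx/r,np.sin(a)*dy/r,np.cos(a)]);T=g['T_tool_cam'];R=Ro.from_euler('xyz',s['ee_rot'],degrees=True).as_matrix()
    return s['ee_pos']+R@T[:3,3],R@T[:3,:3]@d
def wz(g,s,uv,z):
    o,d=wray(g,s,uv);return (o+d*(z-o[2])/d[2]).round(1)
E
python3 - <<'E'
from h import *
s=env.state();g=grab('wrist');print(s['ee_pos'],s['force'],s['gripper_width'])
np.save('w2.npy',g['frame'])
cv2.imwrite('pics/w2.png',cv2.resize(g['frame'][:,:,::-1],(768,576),interpolation=cv2.INTER_CUBIC))
E
```

```text
[466.56134474 -85.14377856 187.73707541] [-0.41644964  0.52995818 -0.51334149] 50.049112691750885
```

View pics/w2.png

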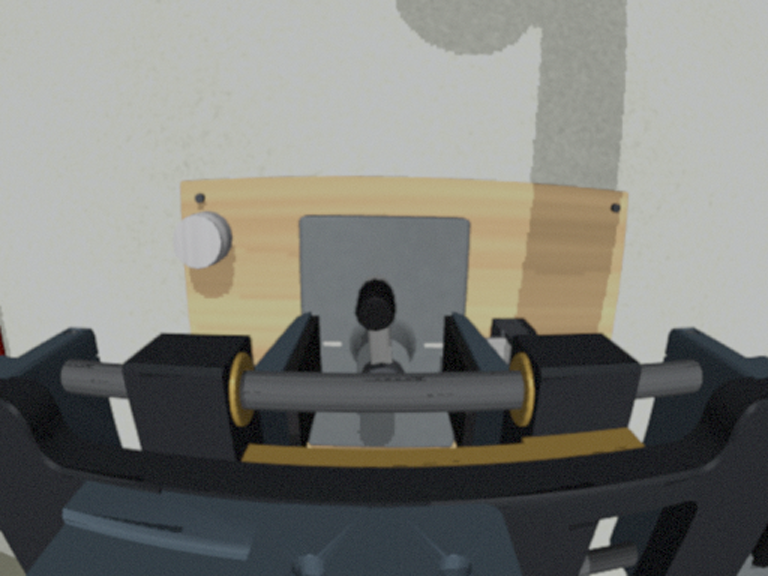

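The knob lies between the fingers with its top face about (376,311). The -y and +y marks are at (332,344) and (434,345).

```bash
python3 - <<'E'
from h import *
s=env.state();g=grab('wrist');W=lambda u,v:((u+.5)/1.5-.5,(v+.5)/1.5-.5)
print('knob',wz(g,s,W(376,311),142),'marks',wz(g,s,W(332,344),30),wz(g,s,W(434,345),30))
print('hub/arm',wz(g,s,W(379,355),99),'board',[wz(g,s,W(*p),12) for p in((182,182),(627,191))],'screws',[wz(g,s,W(*p),12) for p in((200,198),(616,208))])
a,b=grab('scene'),grab('side')
for n,c in(('scene',a),('side',b)):
    cv2.imwrite(f'pics/{n}3.png',c['frame'][:,:,::-1])
E
```

```text
knob [462.8 -87.5 142. ] marks [ 524.7 -123.6   30. ] [525.5 -42.9  30. ]
hub/arm [505.  -86.1  99. ] board [array([ 393.8, -248.5,   12. ]), array([397.5, 125.3,  12. ])] screws [array([ 408. , -232.4,   12. ]), array([412.9, 114.9,  12. ])]
```

>>> {"op": "send_rows", "data": {
  "motion": [
    {"tx": 0.002, "ty": -0.0028, "tz": 0.08, "rx": 0, "ry": 0, "rz": 0, "gripper": -0.1},
    {"tx": 0, "ty": 0, "tz": 0.05, "rx": 0, "ry": 0, "rz": 0, "gripper": -0.1},
    {"tx": 0, "ty": 0, "tz": 0.036, "rx": 0, "ry": 0, "rz": 0, "gripper": -0.1},
    {"tx": 0, "ty": 0, "tz": 0, "rx": 0, "ry": 0, "rz": 0, "gripper": -0.1},
    {"tx": 0, "ty": 0, "tz": 0, "rx": 0, "ry": 0, "rz": 0, "gripper": -0.1}
  ]
}}

```text
time_s: 8.9
ee_pos: [465.9, -87.6, 105.6]
ee_rot: [-180.0, 0.1, -180.0]
force: [0.7, 0.6, 0.1]
gripper_width: 50.4
gripper_force: 0.0
```

>>> {"op": "send_rows", "data": {
  "grip_force": 40,
  "motion": [
    {"tx": 0, "ty": 0, "tz": 0, "rx": 0, "ry": 0, "rz": 0, "gripper": 0.3},
    {"tx": 0, "ty": 0, "tz": 0, "rx": 0, "ry": 0, "rz": 0, "gripper": 0.42},
    {"tx": 0, "ty": 0, "tz": 0, "rx": 0, "ry": 0, "rz": 0, "gripper": 0.5},
    {"tx": 0, "ty": 0, "tz": 0, "rx": 0, "ry": 0, "rz": 0, "gripper": 1},
    {"tx": 0, "ty": 0, "tz": 0, "rx": 0, "ry": 0, "rz": 0, "gripper": 1},
    {"tx": 0, "ty": 0, "tz": 0, "rx": 0, "ry": 0, "rz": 0, "gripper": 1}
  ]
}}

```text
time_s: 9.65
ee_pos: [465.4, -87.8, 105.2]
ee_rot: [-180.0, 0.0, 180.0]
force: [-1.8, -1.5, 3.2]
gripper_width: 21.4
gripper_force: 40.0
```

```bash
cat > rows.py <<'E'
import numpy as np,sys
def rows(p0,p1,n):
    a=np.radians(np.linspace(p0,p1,n+1));P=60*np.c_[-np.cos(a),np.sin(a)];d=np.diff(P,axis=0)
    for x,y in d:print('%.4f,%.4f'%(-x/500,y/500),end='  ')
    print()
if __name__=='__main__':rows(float(sys.argv[1]),float(sys.argv[2]),int(sys.argv[3]))
E
python3 rows.py -4.5 87.5 9; python3 rows.py 87.5 178 9;python3 rows.py 178 82.8 9
```

```text
-0.0002,0.0214  -0.0040,0.0210  -0.0077,0.0200  -0.0111,0.0183  -0.0142,0.0160  -0.0168,0.0132  -0.0189,0.0101  -0.0204,0.0065  -0.0212,0.0028  
-0.0210,-0.0009  -0.0205,-0.0046  -0.0194,-0.0081  -0.0177,-0.0114  -0.0154,-0.0143  -0.0127,-0.0168  -0.0096,-0.0187  -0.0062,-0.0201  -0.0026,-0.0209  
0.0028,0.0219  0.0068,0.0211  0.0105,0.0195  0.0139,0.0172  0.0168,0.0143  0.0192,0.0110  0.0209,0.0073  0.0219,0.0033  0.0221,-0.0007
```

>>> {"op": "send_rows", "data": {
  "motion": [
    {"tx": -0.0002, "ty": 0.0214, "tz": 0, "rx": 0, "ry": 0, "rz": 0, "gripper": 1},
    {"tx": -0.004, "ty": 0.021, "tz": 0, "rx": 0, "ry": 0, "rz": 0, "gripper": 1},
    {"tx": -0.0077, "ty": 0.02, "tz": 0, "rx": 0, "ry": 0, "rz": 0, "gripper": 1},
    {"tx": -0.0111, "ty": 0.0183, "tz": 0, "rx": 0, "ry": 0, "rz": 0, "gripper": 1}
  ]
}}

```text
time_s: 10.15
ee_pos: [476.8, -48.2, 105.1]
ee_rot: [-179.8, 0.0, -179.9]
force: [0.1, -6.5, 2.4]
gripper_width: 21.4
gripper_force: 40.0
```

>>> {"op": "send_rows", "data": {
  "motion": [
    {"tx": -0.0142, "ty": 0.016, "tz": 0, "rx": 0, "ry": 0, "rz": 0, "gripper": 1},
    {"tx": -0.0168, "ty": 0.0132, "tz": 0, "rx": 0, "ry": 0, "rz": 0, "gripper": 1},
    {"tx": -0.0189, "ty": 0.0101, "tz": 0, "rx": 0, "ry": 0, "rz": 0, "gripper": 1},
    {"tx": -0.0204, "ty": 0.0065, "tz": 0, "rx": 0, "ry": 0, "rz": 0, "gripper": 1},
    {"tx": -0.0212, "ty": 0.0028, "tz": 0, "rx": 0, "ry": 0, "rz": 0, "gripper": 1}
  ]
}}

```text
time_s: 10.78
ee_pos: [520.6, -23.8, 104.9]
ee_rot: [-179.9, -0.3, -179.9]
force: [-5.7, -6.2, 6.4]
gripper_width: 21.0
gripper_force: 40.0
```

>>> {"op": "send_rows", "data": {
  "motion": [
    {"tx": -0.021, "ty": -0.0009, "tz": 0, "rx": 0, "ry": 0, "rz": 0, "gripper": 1},
    {"tx": -0.0205, "ty": -0.0046, "tz": 0, "rx": 0, "ry": 0, "rz": 0, "gripper": 1},
    {"tx": -0.0194, "ty": -0.0081, "tz": 0, "rx": 0, "ry": 0, "rz": 0, "gripper": 1},
    {"tx": -0.0177, "ty": -0.0114, "tz": 0, "rx": 0, "ry": 0, "rz": 0, "gripper": 1},
    {"tx": -0.0154, "ty": -0.0143, "tz": 0, "rx": 0, "ry": 0, "rz": 0, "gripper": 1},
    {"tx": -0.0127, "ty": -0.0168, "tz": 0, "rx": 0, "ry": 0, "rz": 0, "gripper": 1},
    {"tx": -0.0096, "ty": -0.0187, "tz": 0, "rx": 0, "ry": 0, "rz": 0, "gripper": 1},
    {"tx": -0.0062, "ty": -0.0201, "tz": 0, "rx": 0, "ry": 0, "rz": 0, "gripper": 1},
    {"tx": -0.0026, "ty": -0.0209, "tz": 0, "rx": 0, "ry": 0, "rz": 0, "gripper": 1},
    {"tx": 0, "ty": 0, "tz": 0, "rx": 0, "ry": 0, "rz": 0, "gripper": 1},
    {"tx": 0, "ty": 0, "tz": 0, "rx": 0, "ry": 0, "rz": 0, "gripper": 1}
  ]
}}

```text
time_s: 12.15
ee_pos: [585.3, -79.9, 105.2]
ee_rot: [179.9, 0.0, 180.0]
force: [0.9, 3.1, 4.2]
gripper_width: 21.3
gripper_force: 40.0
```

>>> {"op": "send_rows", "data": {
  "motion": [
    {"tx": 0, "ty": -0.005, "tz": 0, "rx": 0, "ry": 0, "rz": 0, "gripper": 1},
    {"tx": 0, "ty": 0, "tz": 0, "rx": 0, "ry": 0, "rz": 0, "gripper": 1}
  ]
}}

```text
time_s: 12.4
ee_pos: [585.4, -82.4, 105.2]
ee_rot: [179.9, 0.1, 180.0]
force: [-0.4, 5.0, 4.1]
gripper_width: 21.1
gripper_force: 40.0
```

>>> {"op": "send_rows", "data": {
  "motion": [
    {"tx": 0.0028, "ty": 0.0219, "tz": 0, "rx": 0, "ry": 0, "rz": 0, "gripper": 1},
    {"tx": 0.0068, "ty": 0.0211, "tz": 0, "rx": 0, "ry": 0, "rz": 0, "gripper": 1},
    {"tx": 0.0105, "ty": 0.0195, "tz": 0, "rx": 0, "ry": 0, "rz": 0, "gripper": 1},
    {"tx": 0.0139, "ty": 0.0172, "tz": 0, "rx": 0, "ry": 0, "rz": 0, "gripper": 1},
    {"tx": 0.0168, "ty": 0.0143, "tz": 0, "rx": 0, "ry": 0, "rz": 0, "gripper": 1},
    {"tx": 0.0192, "ty": 0.011, "tz": 0, "rx": 0, "ry": 0, "rz": 0, "gripper": 1},
    {"tx": 0.0209, "ty": 0.0073, "tz": 0, "rx": 0, "ry": 0, "rz": 0, "gripper": 1},
    {"tx": 0.0219, "ty": 0.0033, "tz": 0, "rx": 0, "ry": 0, "rz": 0, "gripper": 1},
    {"tx": 0.0221, "ty": -0.0007, "tz": 0, "rx": 0, "ry": 0, "rz": 0, "gripper": 1},
    {"tx": 0, "ty": 0, "tz": 0, "rx": 0, "ry": 0, "rz": 0, "gripper": 1},
    {"tx": 0, "ty": 0, "tz": 0, "rx": 0, "ry": 0, "rz": 0, "gripper": 1}
  ]
}}

```text
time_s: 13.78
ee_pos: [518.5, -24.8, 105.3]
ee_rot: [179.9, 0.1, 180.0]
force: [2.2, 5.0, 3.9]
gripper_width: 21.2
gripper_force: 40.0
```

```bash
python3 rows.py 84 176 9; python3 rows.py 176 268 9;python3 rows.py 268 173 9
```

```text
-0.0214,0.0003  -0.0211,-0.0035  -0.0201,-0.0072  -0.0186,-0.0106  -0.0164,-0.0137  -0.0137,-0.0164  -0.0105,-0.0186  -0.0071,-0.0202  -0.0034,-0.0211  
0.0004,-0.0214  0.0042,-0.0210  0.0079,-0.0199  0.0113,-0.0182  0.0143,-0.0159  0.0169,-0.0131  0.0190,-0.0099  0.0204,-0.0064  0.0212,-0.0026  
-0.0219,0.0028  -0.0210,0.0068  -0.0194,0.0105  -0.0172,0.0139  -0.0143,0.0168  -0.0110,0.0191  -0.0073,0.0208  -0.0034,0.0218  0.0007,0.0221
```

>>> {"op": "send_rows", "data": {
  "motion": [
    {"tx": -0.0214, "ty": 0.0023, "tz": 0, "rx": 0, "ry": 0, "rz": 0, "gripper": 1},
    {"tx": -0.0211, "ty": -0.0035, "tz": 0, "rx": 0, "ry": 0, "rz": 0, "gripper": 1},
    {"tx": -0.0201, "ty": -0.0072, "tz": 0, "rx": 0, "ry": 0, "rz": 0, "gripper": 1},
    {"tx": -0.0186, "ty": -0.0106, "tz": 0, "rx": 0, "ry": 0, "rz": 0, "gripper": 1},
    {"tx": -0.0164, "ty": -0.0137, "tz": 0, "rx": 0, "ry": 0, "rz": 0, "gripper": 1},
    {"tx": -0.0137, "ty": -0.0164, "tz": 0, "rx": 0, "ry": 0, "rz": 0, "gripper": 1},
    {"tx": -0.0105, "ty": -0.0186, "tz": 0, "rx": 0, "ry": 0, "rz": 0, "gripper": 1},
    {"tx": -0.0071, "ty": -0.0202, "tz": 0, "rx": 0, "ry": 0, "rz": 0, "gripper": 1},
    {"tx": -0.0034, "ty": -0.0211, "tz": 0, "rx": 0, "ry": 0, "rz": 0, "gripper": 1}
  ]
}}

```text
time_s: 14.9
ee_pos: [585.1, -78.9, 105.2]
ee_rot: [179.9, 0.1, 180.0]
force: [2.0, 6.0, 4.0]
gripper_width: 21.3
gripper_force: 40.0
```

>>> {"op": "send_rows", "data": {
  "motion": [
    {"tx": 0.0004, "ty": -0.0214, "tz": 0, "rx": 0, "ry": 0, "rz": 0, "gripper": 1},
    {"tx": 0.0042, "ty": -0.021, "tz": 0, "rx": 0, "ry": 0, "rz": 0, "gripper": 1},
    {"tx": 0.0079, "ty": -0.0199, "tz": 0, "rx": 0, "ry": 0, "rz": 0, "gripper": 1},
    {"tx": 0.0113, "ty": -0.0182, "tz": 0, "rx": 0, "ry": 0, "rz": 0, "gripper": 1},
    {"tx": 0.0143, "ty": -0.0159, "tz": 0, "rx": 0, "ry": 0, "rz": 0, "gripper": 1},
    {"tx": 0.0169, "ty": -0.0131, "tz": 0, "rx": 0, "ry": 0, "rz": 0, "gripper": 1},
    {"tx": 0.019, "ty": -0.0099, "tz": 0, "rx": 0, "ry": 0, "rz": 0, "gripper": 1},
    {"tx": 0.0204, "ty": -0.0064, "tz": 0, "rx": 0, "ry": 0, "rz": 0, "gripper": 1},
    {"tx": 0.0212, "ty": -0.0026, "tz": 0, "rx": 0, "ry": 0, "rz": 0, "gripper": 1},
    {"tx": 0, "ty": 0, "tz": 0, "rx": 0, "ry": 0, "rz": 0, "gripper": 1},
    {"tx": 0, "ty": 0, "tz": 0, "rx": 0, "ry": 0, "rz": 0, "gripper": 1}
  ]
}}

```text
time_s: 16.27
ee_pos: [526.8, -144.4, 105.1]
ee_rot: [-180.0, 0.1, -180.0]
force: [3.0, 1.9, 3.8]
gripper_width: 21.1
gripper_force: 40.0
```

>>> {"op": "send_rows", "data": {
  "motion": [
    {"tx": -0.0219, "ty": 0.0028, "tz": 0, "rx": 0, "ry": 0, "rz": 0, "gripper": 1},
    {"tx": -0.021, "ty": 0.0068, "tz": 0, "rx": 0, "ry": 0, "rz": 0, "gripper": 1},
    {"tx": -0.0194, "ty": 0.0105, "tz": 0, "rx": 0, "ry": 0, "rz": 0, "gripper": 1},
    {"tx": -0.0172, "ty": 0.0139, "tz": 0, "rx": 0, "ry": 0, "rz": 0, "gripper": 1},
    {"tx": -0.0143, "ty": 0.0168, "tz": 0, "rx": 0, "ry": 0, "rz": 0, "gripper": 1},
    {"tx": -0.011, "ty": 0.0191, "tz": 0, "rx": 0, "ry": 0, "rz": 0, "gripper": 1},
    {"tx": -0.0073, "ty": 0.0208, "tz": 0, "rx": 0, "ry": 0, "rz": 0, "gripper": 1},
    {"tx": -0.0034, "ty": 0.0218, "tz": 0, "rx": 0, "ry": 0, "rz": 0, "gripper": 1},
    {"tx": 0.0005, "ty": 0.018, "tz": 0, "rx": 0, "ry": 0, "rz": 0, "gripper": 1},
    {"tx": 0, "ty": 0, "tz": 0, "rx": 0, "ry": 0, "rz": 0, "gripper": 1},
    {"tx": 0, "ty": 0, "tz": 0, "rx": 0, "ry": 0, "rz": 0, "gripper": 1}
  ]
}}

```text
time_s: 17.65
ee_pos: [585.0, -80.9, 105.3]
ee_rot: [-179.8, 0.2, -179.9]
force: [4.1, -3.9, 3.6]
gripper_width: 21.1
gripper_force: 40.0
```

```bash
python3 rows.py 175.5 260 8; python3 rows.py 260 292 6; python3 rows.py 292 340 24
```

```text
0.0003,-0.0221  0.0043,-0.0217  0.0082,-0.0205  0.0119,-0.0186  0.0151,-0.0161  0.0178,-0.0131  0.0199,-0.0096  0.0213,-0.0058  
0.0111,-0.0014  0.0112,-0.0004  0.0111,0.0006  0.0110,0.0017  0.0108,0.0027  0.0105,0.0037  
0.0039,0.0016  0.0038,0.0018  0.0037,0.0019  0.0037,0.0020  0.0036,0.0022  0.0035,0.0023  0.0034,0.0024  0.0033,0.0025  0.0033,0.0026  0.0032,0.0027  0.0031,0.0029  0.0030,0.0030  0.0029,0.0031  0.0027,0.0032  0.0026,0.0033  0.0025,0.0033  0.0024,0.0034  0.0023,0.0035  0.0022,0.0036  0.0020,0.0037  0.0019,0.0037  0.0018,0.0038  0.0016,0.0039  0.0015,0.0039
```

>>> {"op": "send_rows", "data": {
  "motion": [
    {"tx": 0.0003, "ty": -0.0221, "tz": 0, "rx": 0, "ry": 0, "rz": 0, "gripper": 1},
    {"tx": 0.0043, "ty": -0.0217, "tz": 0, "rx": 0, "ry": 0, "rz": 0, "gripper": 1},
    {"tx": 0.0082, "ty": -0.0205, "tz": 0, "rx": 0, "ry": 0, "rz": 0, "gripper": 1},
    {"tx": 0.0119, "ty": -0.0186, "tz": 0, "rx": 0, "ry": 0, "rz": 0, "gripper": 1},
    {"tx": 0.0151, "ty": -0.0161, "tz": 0, "rx": 0, "ry": 0, "rz": 0, "gripper": 1},
    {"tx": 0.0178, "ty": -0.0131, "tz": 0, "rx": 0, "ry": 0, "rz": 0, "gripper": 1},
    {"tx": 0.0199, "ty": -0.0096, "tz": 0, "rx": 0, "ry": 0, "rz": 0, "gripper": 1},
    {"tx": 0.0213, "ty": -0.0058, "tz": 0, "rx": 0, "ry": 0, "rz": 0, "gripper": 1}
  ]
}}

```text
time_s: 18.65
ee_pos: [535.6, -143.4, 105.2]
ee_rot: [180.0, 0.2, 180.0]
force: [6.2, 2.5, 1.9]
gripper_width: 21.2
gripper_force: 40.0
```

>>> {"op": "send_rows", "data": {
  "motion": [
    {"tx": 0.0111, "ty": -0.0014, "tz": 0, "rx": 0, "ry": 0, "rz": 0, "gripper": 1},
    {"tx": 0.0112, "ty": -0.0004, "tz": 0, "rx": 0, "ry": 0, "rz": 0, "gripper": 1},
    {"tx": 0.0111, "ty": 0.0006, "tz": 0, "rx": 0, "ry": 0, "rz": 0, "gripper": 1},
    {"tx": 0.011, "ty": 0.0017, "tz": 0, "rx": 0, "ry": 0, "rz": 0, "gripper": 1},
    {"tx": 0.0108, "ty": 0.0027, "tz": 0, "rx": 0, "ry": 0, "rz": 0, "gripper": 1},
    {"tx": 0.0105, "ty": 0.0037, "tz": 0, "rx": 0, "ry": 0, "rz": 0, "gripper": 1},
    {"tx": 0, "ty": 0, "tz": 0, "rx": 0, "ry": 0, "rz": 0, "gripper": 1}
  ]
}}

```text
time_s: 19.52
ee_pos: [502.2, -139.8, 105.1]
ee_rot: [-180.0, 0.1, 180.0]
force: [4.9, 1.1, 2.1]
gripper_width: 21.2
gripper_force: 40.0
```

>>> {"op": "send_rows", "data": {
  "motion": [
    {"tx": 0.0039, "ty": 0.0016, "tz": 0, "rx": 0, "ry": 0, "rz": 0, "gripper": 1},
    {"tx": 0.0038, "ty": 0.0018, "tz": 0, "rx": 0, "ry": 0, "rz": 0, "gripper": 1},
    {"tx": 0, "ty": 0, "tz": 0, "rx": 0, "ry": 0, "rz": 0, "gripper": 1}
  ]
}}

```text
time_s: 19.9
ee_pos: [498.9, -138.4, 105.1]
ee_rot: [-180.0, 0.2, 180.0]
force: [4.8, 1.0, 1.0]
gripper_width: 21.0
gripper_force: 40.0
```

>>> {"op": "send_rows", "data": {
  "motion": [
    {"tx": 0.0037, "ty": 0.0019, "tz": 0, "rx": 0, "ry": 0, "rz": 0, "gripper": 1},
    {"tx": 0.0037, "ty": 0.002, "tz": 0, "rx": 0, "ry": 0, "rz": 0, "gripper": 1},
    {"tx": 0, "ty": 0, "tz": 0, "rx": 0, "ry": 0, "rz": 0, "gripper": 1}
  ]
}}

```text
time_s: 20.27
ee_pos: [495.3, -136.5, 105.1]
ee_rot: [-180.0, 0.2, 180.0]
force: [5.5, 0.7, 1.0]
gripper_width: 21.0
gripper_force: 40.0
```

>>> {"op": "send_rows", "data": {
  "motion": [
    {"tx": 0.0036, "ty": 0.0022, "tz": 0, "rx": 0, "ry": 0, "rz": 0, "gripper": 1},
    {"tx": 0.0035, "ty": 0.0023, "tz": 0, "rx": 0, "ry": 0, "rz": 0, "gripper": 1},
    {"tx": 0, "ty": 0, "tz": 0, "rx": 0, "ry": 0, "rz": 0, "gripper": 1}
  ]
}}

```text
time_s: 20.65
ee_pos: [491.8, -134.3, 105.1]
ee_rot: [-180.0, 0.2, 180.0]
force: [6.3, 0.0, 1.1]
gripper_width: 21.1
gripper_force: 40.0
```

>>> {"op": "send_rows", "data": {
  "motion": [
    {"tx": 0.0034, "ty": 0.0024, "tz": 0, "rx": 0, "ry": 0, "rz": 0, "gripper": 1},
    {"tx": 0.0033, "ty": 0.0025, "tz": 0, "rx": 0, "ry": 0, "rz": 0, "gripper": 1},
    {"tx": 0, "ty": 0, "tz": 0, "rx": 0, "ry": 0, "rz": 0, "gripper": 1}
  ]
}}

```text
time_s: 21.02
ee_pos: [488.6, -132.0, 105.1]
ee_rot: [-179.9, 0.2, 180.0]
force: [6.1, -0.6, 0.8]
gripper_width: 21.0
gripper_force: 40.0
```

>>> {"op": "send_rows", "data": {
  "motion": [
    {"tx": 0.0033, "ty": 0.0026, "tz": 0, "rx": 0, "ry": 0, "rz": 0, "gripper": 1},
    {"tx": 0.0032, "ty": 0.0027, "tz": 0, "rx": 0, "ry": 0, "rz": 0, "gripper": 1},
    {"tx": 0, "ty": 0, "tz": 0, "rx": 0, "ry": 0, "rz": 0, "gripper": 1}
  ]
}}

```text
time_s: 21.4
ee_pos: [485.4, -129.4, 105.1]
ee_rot: [-179.9, 0.2, -180.0]
force: [6.6, -0.7, 0.6]
gripper_width: 21.0
gripper_force: 40.0
```

>>> {"op": "send_rows", "data": {
  "motion": [
    {"tx": 0.0031, "ty": 0.0029, "tz": 0, "rx": 0, "ry": 0, "rz": 0, "gripper": 1},
    {"tx": 0.003, "ty": 0.003, "tz": 0, "rx": 0, "ry": 0, "rz": 0, "gripper": 1},
    {"tx": 0, "ty": 0, "tz": 0, "rx": 0, "ry": 0, "rz": 0, "gripper": 1}
  ]
}}

```text
time_s: 21.78
ee_pos: [482.4, -126.5, 105.1]
ee_rot: [-179.9, 0.2, -180.0]
force: [6.3, -1.3, 0.1]
gripper_width: 21.0
gripper_force: 40.0
```

>>> {"op": "send_rows", "data": {
  "motion": [
    {"tx": 0.0029, "ty": 0.0031, "tz": 0, "rx": 0, "ry": 0, "rz": 0, "gripper": 1},
    {"tx": 0.0027, "ty": 0.0032, "tz": 0, "rx": 0, "ry": 0, "rz": 0, "gripper": 1},
    {"tx": 0, "ty": 0, "tz": 0, "rx": 0, "ry": 0, "rz": 0, "gripper": 1}
  ]
}}

```text
time_s: 22.15
ee_pos: [479.7, -123.6, 105.1]
ee_rot: [-179.9, 0.2, -180.0]
force: [6.0, -1.9, 0.2]
gripper_width: 21.3
gripper_force: 40.0
```

>>> {"op": "send_rows", "data": {
  "motion": [
    {"tx": 0.0026, "ty": 0.0033, "tz": 0, "rx": 0, "ry": 0, "rz": 0, "gripper": 1},
    {"tx": 0.0025, "ty": 0.0033, "tz": 0, "rx": 0, "ry": 0, "rz": 0, "gripper": 1},
    {"tx": 0, "ty": 0, "tz": 0, "rx": 0, "ry": 0, "rz": 0, "gripper": 1}
  ]
}}

```text
time_s: 22.52
ee_pos: [477.7, -121.1, 105.2]
ee_rot: [-179.8, 0.3, -180.0]
force: [8.0, -3.9, -1.2]
gripper_width: 20.9
gripper_force: 40.0
```

The bottom has been reached (resistance 8 N and rising). Now small steps.

>>> {"op": "send_rows", "data": {
  "motion": [
    {"tx": 0.0018, "ty": 0.0024, "tz": 0, "rx": 0, "ry": 0, "rz": 0, "gripper": 1},
    {"tx": 0, "ty": 0, "tz": 0, "rx": 0, "ry": 0, "rz": 0, "gripper": 1},
    {"tx": 0, "ty": 0, "tz": 0, "rx": 0, "ry": 0, "rz": 0, "gripper": 1}
  ]
}}

```text
time_s: 22.9
ee_pos: [477.0, -120.2, 105.2]
ee_rot: [-179.8, 0.3, -179.9]
force: [7.7, -5.2, -2.4]
gripper_width: 21.0
gripper_force: 40.0
```

```bash
python3 - <<'E'
from h import *
F=[];T=[];P=[]
for i in range(8):
    grab('wrist');s=env.state();F.append(s['force']);T.append(s['torque']);P.append(s['ee_pos'])
print(np.mean(F,0).round(2),np.std(F,0).round(2),np.mean(T,0).round(3),np.mean(P,0).round(2))
E
```

```text
[ 7.97 -5.02 -2.03] [0.39 0.44 0.88] [-0.857 -1.422  0.01 ] [ 477.07 -120.21  105.22]
```

>>> {"op": "send_rows", "data": {
  "motion": [
    {"tx": 0.0018, "ty": 0.0024, "tz": 0, "rx": 0, "ry": 0, "rz": 0, "gripper": 1},
    {"tx": 0, "ty": 0, "tz": 0, "rx": 0, "ry": 0, "rz": 0, "gripper": 1},
    {"tx": 0, "ty": 0, "tz": 0, "rx": 0, "ry": 0, "rz": 0, "gripper": 1}
  ]
}}

```text
time_s: 23.68
ee_pos: [476.4, -119.3, 105.2]
ee_rot: [-179.7, 0.3, -179.9]
force: [8.1, -5.0, -2.5]
gripper_width: 21.1
gripper_force: 40.0
```

```bash
cat > m.py <<'E'
from h import *
F=[];P=[]
for i in range(8):
    grab('wrist');s=env.state();F.append(s['force']);P.append(s['ee_pos'])
f=np.mean(F,0);p=np.mean(P,0);o=p[:2]-[525.4,-84.4];o/=np.linalg.norm(o);t=np.array([o[1],-o[0]])
print(f.round(2),p.round(2),'resist',-(f[:2]@t),'radial',f[:2]@o,'phi',np.degrees(np.arctan2(o[1],-o[0]))%360)
E
python3 m.py
```

```text
[ 8.33 -5.55 -2.17] [ 476.38 -119.28  105.23] resist 9.354547996386973 radial -3.56588112371618 phi 324.56633751727895
```

>>> {"op": "send_rows", "data": {
  "motion": [
    {"tx": 0.0018, "ty": 0.0025, "tz": 0, "rx": 0, "ry": 0, "rz": 0, "gripper": 1},
    {"tx": 0.001, "ty": 0.0014, "tz": 0, "rx": 0, "ry": 0, "rz": 0, "gripper": 1},
    {"tx": 0, "ty": 0, "tz": 0, "rx": 0, "ry": 0, "rz": 0, "gripper": 1}
  ]
}}

```text
time_s: 24.45
ee_pos: [475.3, -117.7, 105.3]
ee_rot: [-179.7, 0.4, -179.9]
force: [9.8, -6.2, -3.2]
gripper_width: 20.9
gripper_force: 40.0
```

```bash
python3 m.py; python3 - <<'E'
from h import *
a=grab('scene')['frame'];b=grab('side')['frame']
c=np.hstack([a[160:256,206:306],b[152:248,220:320]])[:,:,::-1]
cv2.imwrite('pics/l2.png',cv2.resize(c,(800,384),interpolation=cv2.INTER_CUBIC))
E
```

```text
[ 9.18 -6.91 -3.24] [ 475.33 -117.73  105.25] resist 10.83452111021389 radial -3.8135769196576597 phi 326.34732557609425
```

View pics/l2.png

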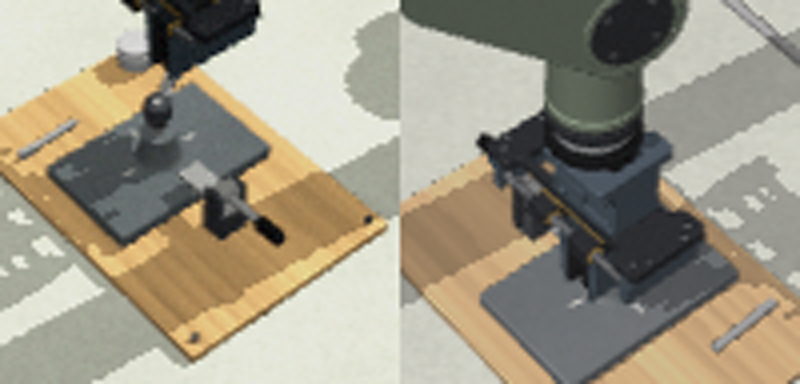

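Pressed at about 11 N, which is in the snug band; the clamp is still down and the bystanders are in place. I'll relax the spring before opening, so that it cannot snap back.

>>> {"op": "send_rows", "data": {
  "motion": [
    {"tx": -0.0022, "ty": -0.0033, "tz": 0, "rx": 0, "ry": 0, "rz": 0, "gripper": 1},
    {"tx": -0.0022, "ty": -0.0033, "tz": 0, "rx": 0, "ry": 0, "rz": 0, "gripper": 1},
    {"tx": 0, "ty": 0, "tz": 0, "rx": 0, "ry": 0, "rz": 0, "gripper": 1},
    {"tx": 0, "ty": 0, "tz": 0, "rx": 0, "ry": 0, "rz": 0, "gripper": 1}
  ]
}}

```text
time_s: 25.45
ee_pos: [476.5, -119.7, 105.2]
ee_rot: [-179.9, 0.3, -180.0]
force: [7.6, -1.9, -0.8]
gripper_width: 21.1
gripper_force: 40.0
```

```bash
python3 m.py
```

```text
[ 7.16 -2.68 -0.72] [ 476.54 -119.68  105.15] resist 6.369002773618362 radial -4.237428381204011 phi 324.1662110652152
```

>>> {"op": "send_rows", "data": {
  "motion": [
    {"tx": -0.002, "ty": -0.0029, "tz": 0, "rx": 0, "ry": 0, "rz": 0, "gripper": 1},
    {"tx": -0.0022, "ty": -0.0029, "tz": 0, "rx": 0, "ry": 0, "rz": 0, "gripper": 1},
    {"tx": 0, "ty": 0, "tz": 0, "rx": 0, "ry": 0, "rz": 0, "gripper": 1},
    {"tx": 0, "ty": 0, "tz": 0, "rx": 0, "ry": 0, "rz": 0, "gripper": 1}
  ]
}}

```text
time_s: 26.35
ee_pos: [477.7, -121.4, 105.1]
ee_rot: [-180.0, 0.1, 180.0]
force: [5.6, 0.9, 2.3]
gripper_width: 21.2
gripper_force: 40.0
```

```bash
python3 m.py
```

```text
[5.58 1.35 1.57] [ 477.67 -121.36  105.07] resist 2.346901628158049 radial -5.243490178919056 phi 322.249124375037
```

>>> {"op": "send_rows", "data": {
  "grip_force": 5,
  "motion": [
    {"tx": 0, "ty": 0, "tz": 0, "rx": 0, "ry": 0, "rz": 0, "gripper": 1},
    {"tx": 0, "ty": 0, "tz": 0, "rx": 0, "ry": 0, "rz": 0, "gripper": 1},
    {"tx": 0, "ty": 0, "tz": 0, "rx": 0, "ry": 0, "rz": 0, "gripper": 0.4},
    {"tx": 0, "ty": 0, "tz": 0, "rx": 0, "ry": 0, "rz": 0, "gripper": 0.2},
    {"tx": 0, "ty": 0, "tz": 0, "rx": 0, "ry": 0, "rz": 0, "gripper": 0},
    {"tx": 0, "ty": 0, "tz": 0, "rx": 0, "ry": 0, "rz": 0, "gripper": -0.1},
    {"tx": 0, "ty": 0, "tz": 0, "rx": 0, "ry": 0, "rz": 0, "gripper": -0.1},
    {"tx": 0, "ty": 0, "tz": 0, "rx": 0, "ry": 0, "rz": 0, "gripper": -0.1}
  ]
}}

```text
time_s: 27.75
ee_pos: [476.2, -121.1, 104.9]
ee_rot: [180.0, -0.0, 180.0]
force: [0.3, 0.1, -0.1]
gripper_width: 50.2
gripper_force: 0.0
```

>>> {"op": "send_rows", "data": {
  "motion": [
    {"tx": 0, "ty": 0, "tz": -0.04, "rx": 0, "ry": 0, "rz": 0, "gripper": -0.1},
    {"tx": 0, "ty": 0, "tz": -0.1, "rx": 0, "ry": 0, "rz": 0, "gripper": -0.1},
    {"tx": 0, "ty": 0, "tz": -0.1, "rx": 0, "ry": 0, "rz": 0, "gripper": -0.1},
    {"tx": 0.1, "ty": 0, "tz": -0.06, "rx": 0, "ry": 0, "rz": 0, "gripper": -0.1},
    {"tx": 0.1, "ty": 0, "tz": -0.06, "rx": 0, "ry": 0, "rz": 0, "gripper": -0.1},
    {"tx": 0, "ty": 0, "tz": 0, "rx": 0, "ry": 0, "rz": 0, "gripper": -0.1},
    {"tx": 0, "ty": 0, "tz": 0, "rx": 0, "ry": 0, "rz": 0, "gripper": -0.1}
  ]
}}

```text
time_s: 28.62
ee_pos: [376.5, -121.1, 284.8]
ee_rot: [180.0, 0.0, 180.0]
force: [0.5, -0.5, -0.3]
gripper_width: 50.3
gripper_force: 0.0
```

```bash
python3 - <<'E'
from h import *
s=env.state();print(s['ee_pos'],s['force'])
w=grab('wrist')['frame'];b=grab('side')['frame'][152:248,220:320]
c=np.hstack([cv2.resize(w[:,:,::-1],(512,384)),cv2.resize(b[:,:,::-1],(288,276)) if 0 else cv2.resize(b[:,:72,::-1],(288,384),interpolation=cv2.INTER_CUBIC)])
cv2.imwrite('pics/end.png',c)
E
```

```text
[ 376.54166031 -121.09457676  284.7714689 ] [ 0.49237314 -0.54223544 -0.29306457]
```

View pics/end.png

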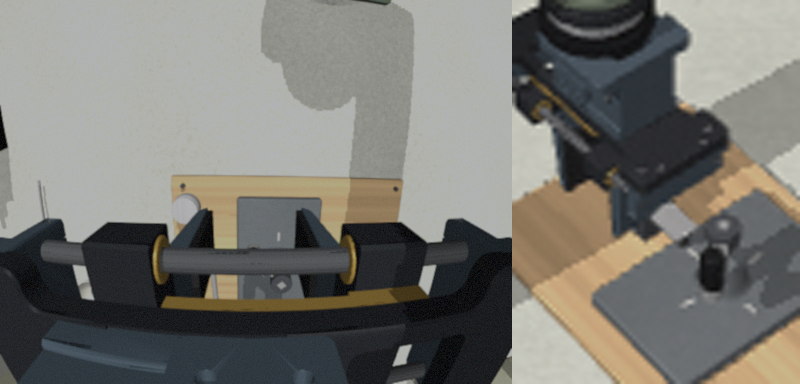

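The side view shows the knob at (710,268), left at the bottomed angle, with the gripper clear of everything. Handing in.

```bash
python3 -c "
from workcell import env
print(env.job_done())"
```

```text
the job is handed in; nothing more can be done
None
```

I locked the clamp handle fully down and worked the tap to the bottom in the pattern asked. It was pressed snugly at about 11 N and let go still bottomed, and the job was handed in at about 29 s. On the first try at the clamp the fingers slid past the handle's tip and pressed against its end with about 70 N, so that press may count against the 40 N limit.

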